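Put a label-tape reel away in its keeping box

TASK

First lift the blue hinged lid of the grey keeping box open until it leans back on its stop. Then draw the reel of green label tape straight up off its upright spindle and set it down flat inside the open box, with its white collar up; do not drop it. Leave the lid open, the spindle stand standing where it was, and the other things on the table undisturbed.

Things in the scene. Friction and masses are not known exactly. Their poses are not given: they have to be found in the camera images.
- box: grey plastic keeping box fixed to the table, 140 x 140 x 62 mm, walls and floor 4 mm thick (inside 132 x 132 mm). Origin: centre of its underside; z up; its front (where the lid has its tab) faces its own -x, its hinge is at +x. Open top once the lid is lifted.
- box_hinge (a point): middle of the lid's hinge line, on the box's back top edge, 70 mm along +x and 62 mm above the box's origin; the line runs along the box's y
- lid (a joint): lid hinge, rad: 0 shut and lying level, grows as it opens upward, 1.57 upright, 1.9 on its stop leaning back. Nothing latches it; short of upright it falls shut. Blue lid 5 mm thick, 142 mm wide, 0.12 kg
- lid_tab (a point): middle of the front edge of the lid's finger tab, on its underside. The tab is blue, 60 mm wide, 5 mm thick, and juts 25 mm out in front of the box; free space below it (62 mm to the table when shut). 165 mm from the hinge line
- reel: reel of green label tape, 0.16 kg: white flanges 92 mm in diameter and 3 mm thick at 0-3 and 27-30 mm height, green winding 80 mm in diameter between them, and a white collar 40 mm in diameter above, from 30 to 54 mm height, to grip it by. Bore 18 mm right through. Origin: centre of its underside; z along the bore, towards the collar. At the start it sits on the stand's spindle
- stand: loose dark steel stand, 0.9 kg: round foot 120 mm in diameter, 14 mm thick at the middle, with a bright upright spindle 15 mm in diameter whose tip is 82 mm above the table. Origin: centre of the foot's underside, z up. The reel rests on it with its underside 14 mm above the table
- well_plate: clear well plate with red wells, 86 x 128 x 14 mm, bystander on the left; origin centre of underside
- chamber_case: grey flat counting-chamber case, 44 x 88 x 11 mm, bystander on the left; origin centre of underside
- tally_counter: white hand tally counter, 54 x 69 x 24 mm, bystander in front on the left; origin centre of underside
- petri_dish: petri dish 60 mm in diameter, 14 mm high, bystander in front on the right; origin centre of underside
- blue_marker: white marker with blue cap, 14 x 130 x 15 mm, bystander in front in the middle; origin centre of underside
There are look-alikes about, which are no part of the job. Of the things that look like the box, the larger one is meant.

How it is judged (in metres and radians):
On the way, in this order (a step that is already met when the one before it is completed fails the run):
1. the lid is open and rests on its stop, the reel still on its spindle (value of joint lid above 1.75 rad and z of reel in the frame of stand below 0.03 m and horizontal distance between reel and stand below 0.01 m), for 0.2 s.
2. the reel has been drawn up clear of the spindle's tip, the lid still open (z of reel in the frame of stand above 0.082 m and value of joint lid above 1.75 rad), for 0.1 s.
At the end, for the whole second after the job is handed in: The lid is open on its stop (over 1.75 rad); the reel lies at rest flat on the box's floor, collar up (tilt under 0.1 rad, underside less than 12 mm above the box's underside, its axis within 40 mm of the box's centre); the stand is upright on the table within 40 mm of where it stood (value of joint lid above 1.75 rad and z of reel in the frame of box between 0 and 0.012 m and horizontal distance between reel and box below 0.04 m and angle between reel's own z axis and vertical below 0.1 rad and linear speed of reel below 0.02 m/s and angle between stand's own z axis and vertical below 0.05 rad and height (world z) of stand below 0.01 m and distance of stand from where it was at the start of the episode below 0.04 m); the robot touches nothing.
It fails at once if the reel is dropped or thrown (moves faster than 0.6 m/s while the fingers do not touch it) (contact force between the fingers and reel below 0.05 N and linear speed of reel above 0.6 m/s).
It fails at once if the spindle stand is tipped by more than 0.3 rad or lifted more than 30 mm (angle between stand's own z axis and vertical above 0.3 rad or height (world z) of stand above 0.03 m).
It fails at once if a bystander (well plate, chamber case, tally counter, petri dish, marker) is moved by more than 30 mm (distance of any of well_plate, chamber_case, tally_counter, petri_dish, blue_marker from where it was at the start of the episode above 0.03 m).
It also fails if it takes over 69 s, if anything falls off the work surface, if the arm or the gripper's body presses on something with over 40 N, if the wrist force passes 120 N, or if a joint passes its speed limit or range.

ROBOT

A 6-joint arm with a two-finger parallel gripper is mounted at the origin on a cart in front of the work surface, level with it; the furniture and walls round the work are solid. World frame = base frame: x ahead of the robot, y to its left, z up, the work surface at z = 0. Lengths are in m, angles in degrees, forces in N, time in s.
With the tool pointing down it reaches from about 0.3 to 0.875 m from the base axis. Payload 6.4 kg.
Tool frame: the origin (TCP) lies at the very end of the fingers, on their centre line; the grasp point (between the pads) lies 19 mm behind it (env.tcp_to_grasp is the z of the grasp point in the tool frame, in m); z points along the fingers, y is the line along which they close (so a half turn about z gives the same grasp; the last joint's range is limited). The gripper opens to 88 mm and grips with 3 to 60 N. Pads are 18 mm wide; open, the fingers measure 123 mm over their backs; the gripper's body (75 mm by 187 mm) begins 45 mm behind the grasp point.
Start: joints at [-86.477, 10.359, 92.074, -0, 77.567, -11.82], TCP at [0.152, -0.555, 0.239] pointing down, gripper open.
Joint ranges: [-171.53, 171.53], [-51.25, 118.39], [17.06, 147.69], [-65.23, 245.23], [0, 150.52], [-178.68, 178.68]. Speed limits (degrees/s): [147.25, 147.25, 172.46, 180, 180, 180].

INTERFACE

Orientations are given as [roll, pitch, yaw] about the fixed x, y, z axes, in that order (R = Rz(yaw) Ry(pitch) Rx(roll)).
In Python, from plant import env, viewer, job gives the robot as it stands.
- The arm moves only by the tool step_arm, never from a script. Its argument "steps" is a list of rows, each a list of 3 entries, a list of its own where there are three numbers: the shift along the tool's x, y, z scaled (see below), then the turn, a rotation vector about the tool's x, y, z scaled (see below), then the opening, from -1 (shut) to 1 (fully open). In form: [[[dx, dy, dz], [ax, ay, az], claw], ...]. A call has exactly 8 rows; each row is the pose to reach, as a shift and turn from the pose commanded when the call began, along the tool's axes at that moment; what a row does not reach only later rows make up. The controller multiplies each number of a shift by 500 mm and each number of a turn by 90 degrees. A row lasts 1/10 s, in which the tool goes at most 50 mm and 8.59 degrees, less where a joint would pass 70% of its speed; a pose out of reach is approached as far as the arm can. A call with a number of a shift or a turn outside -1 to 1 is refused whole. A call with a gripper value outside its range is refused whole. The fingers move at their own pace and stop on an object; "force" is the grip in N (left out, the last holds). Time passes only in rows, so rows that repeat a pose let the fingers close, or fill a call up. It gives the time, the measured TCP pose, the force, the opening and the grip force at its end, in the units of the state.
- env.sense(): the state, without advancing time (a new reading comes with each control period).
- viewer.camera(name): name is "side" or "top"; returns a dict with "pixels" (420x560x3 uint8, red, green, blue), "fx", "fy", "cx", "cy" (pixels), "k1" (the pictures are not rectified: a ray, as slopes to the right and down, at radius r is drawn at 1 + k1 r^2 times it, then the intrinsics apply), "rvec" (rotation vector, rad) and "tvec" (3), from world to camera coordinates, as OpenCV has them. Camera axes: x right, y down, z forward; pixel columns grow to the right and rows downward; lengths in m; the calibration is good to about 2 mm. A picture is of the moment at which its call begins. There is no depth.
- job.sign_off(): hands the job in; it is judged then, once.
The state is a dict: "time": time; "joint_pos": joint angles; "dq": joint speeds; "effort": joint torques, N m; "position": TCP position; "tool_rot": TCP orientation; "wrist_force": force on the tool from outside, world axes, zero at the start; "ft_torque": the same for the moment, N m; "finger_gap": finger opening in m; "grip_force": force on a finger pad.
Only numpy, scipy, OpenCV 4.12 (cv2) and the standard library are available. Lean on these libraries where they do the work, as an engineer would, in place of code of your own. Each camera call takes 0.05 s, during which the arm holds its last target. There are 200 camera calls.

## Working session

There is one attempt and no reset: what is moved stays moved. The work goes in short steps, Python scripts to look and compute and a tool call to move; the robot and the scene stay as the last step left them, time stands still between calls to the robot, and variables do not carry over. Pictures are saved under pics/ and viewed, at most 13 in all, crops included, and the job is handed in when it is done.

Besides the shell and the picture viewer there is one more tool, called after "Request:" in YAML: its name, and indented under it one key for each argument. step_arm: Moves the arm, as the interface text tells. Its arguments: {"type":"object","properties":{"steps":{"type":"array","items":{"type":"array"}},"force":{"type":"number"}},"required":["steps"]}

```bash
mkdir -p pics; ls
python3 - <<'E'
from plant import env, viewer, job
import cv2
for n in("side","top"):
    c=viewer.camera(n); cv2.imwrite(f"pics/{n}0.png",c["pixels"][:,:,::-1]); print({k:v for k,v in c.items() if k!="pixels"})
print(env.sense(), env.tcp_to_grasp)
E
```

```text
pics
{'fx': 425.35044447221077, 'fy': 425.35044447221077, 'cx': 283.49313944527853, 'cy': 208.34838930179265, 'k1': 0.036857691873053676, 'rvec': array([ 1.93035824, -0.30097872,  0.17442327]), 'tvec': array([-0.47901316,  0.16945686,  0.81018247])}
{'fx': 468.2108207539624, 'fy': 468.2108207539624, 'cx': 275.18539944510854, 'cy': 223.18323174890756, 'k1': -0.03633440423289582, 'rvec': array([ 2.20789385, -2.15135352,  0.06248896]), 'tvec': array([0.10184628, 0.53433002, 1.0899063 ])}
{'time': 0.1, 'joint_pos': array([-8.64777753e+01,  1.03975935e+01,  9.21267038e+01,  1.81270786e-03,
        7.75669614e+01, -1.18193371e+01]), 'dq': array([-0.07584444, -0.15215022, -0.17706172,  0.00929231, -0.04948775,
        0.03737438]), 'effort': array([ 5.41185655e-04, -4.34817481e+01, -3.42697227e+01,  7.03359372e-02,
        3.40086850e-02, -3.30165949e-05]), 'position': array([ 0.15213271, -0.55400544,  0.2378941 ]), 'tool_rot': array([-1.79911039e+02, -2.04242340e-02,  1.53411542e+01]), 'wrist_force': array([-1.10514242,  1.06535376, -0.08109873]), 'ft_torque': array([-0.0338309 , -0.08137575, -0.02281216]), 'grip_force': 0.0, 'finger_gap': 0.0883317225743936} -0.0187
```

View pics/side0.png

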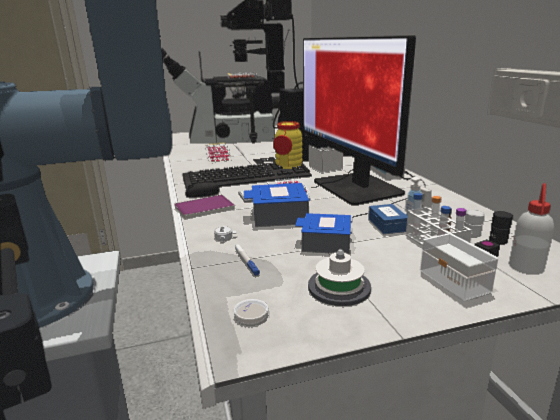

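View pics/top0.png

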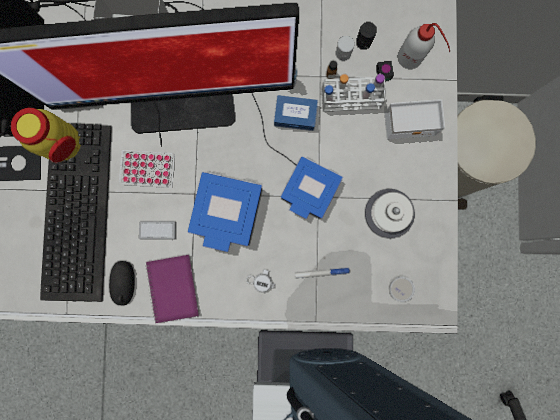

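The side view shows the larger box at about (280,203), with the smaller look-alike at (325,232) and the reel at (340,275). In the top view the box is at (225,211) with its tab towards the bottom at (215,243), and the reel is at (395,212).

```bash
cat > h.py <<'E'
import numpy as np, cv2
from scipy.spatial.transform import Rotation as R
def ray(c,px):
    px=np.atleast_2d(np.array(px,float)); d=(px-[c["cx"],c["cy"]])/[c["fx"],c["fy"]]
    u=d.copy()
    for _ in range(20): u=d/(1+c["k1"]*(u**2).sum(1,keepdims=True))
    M=cv2.Rodrigues(c["rvec"])[0]; o=-M.T@c["tvec"]
    return o,np.c_[u,np.ones(len(u))]@M
def onz(c,px,z):
    o,d=ray(c,px); return o+d*((z-o[2])/d[:,2:])
def proj(c,P):
    M=cv2.Rodrigues(c["rvec"])[0]; q=np.atleast_2d(P)@M.T+c["tvec"]; u=q[:,:2]/q[:,2:]
    u=u*(1+c["k1"]*(u**2).sum(1,keepdims=True)); return u*[c["fx"],c["fy"]]+[c["cx"],c["cy"]]
def boxpts(p,local):
    return np.array(local)@R.from_euler('z',p[2]).as_matrix().T+[p[0],p[1],0]
E
cat > m.py <<'E'
from plant import viewer
from h import *
from scipy.optimize import minimize
c=viewer.camera("top"); s=viewer.camera("side")
def blue(im):
    h=cv2.cvtColor(im,cv2.COLOR_RGB2HSV); return ((h[...,0]>100)&(h[...,0]<125)&(h[...,1]>150)&(h[...,2]>70)).astype(np.uint8)
def comp(m,seed):
    n,l=cv2.connectedComponents(m); k=l[seed[1],seed[0]]; o=(l==k).astype(np.uint8)
    cs,_=cv2.findContours(o,cv2.RETR_EXTERNAL,cv2.CHAIN_APPROX_NONE); return cv2.drawContours(np.zeros_like(o),cs,-1,1,-1)
mt=comp(blue(c["pixels"]),(200,211))
# lid outline with tab at z=.067, local frame (front -x)
L=[[70,71],[-70,71],[-70,30],[-95,30],[-95,-30],[-70,-30],[-70,-71],[70,-71]]
L=np.array([[a/1e3,b/1e3,.067] for a,b in L])
def sil(cam,p,scale=16):
    m=np.zeros((420,560),np.uint8); cv2.fillPoly(m,[np.round(proj(cam,boxpts(p,L))*16).astype(int)],1,shift=4); return m
cost=lambda p: (sil(c,p)!=mt).sum()
ys,xs=np.nonzero(mt); g=onz(c,[xs.mean(),ys.mean()],.067)[0]
best=min((minimize(cost,[g[0],g[1],a],method="Nelder-Mead",options=dict(initial_simplex=[[g[0],g[1],a],[g[0]+.02,g[1],a],[g[0],g[1]+.02,a],[g[0],g[1],a+.2]])) for a in (-.4,-.2,0,.2)),key=lambda r:r.fun)
print("box",best.x,np.degrees(best.x[2]),best.fun,mt.sum())
print("side tab proj",proj(s,boxpts(best.x,L)))
# reel: triangulate collar top
def circ(p,z,r):
    t=np.linspace(0,2*np.pi,60); return np.c_[p[0]+r*np.cos(t),p[1]+r*np.sin(t),0*t+z]
print(onz(c,[396,211],.082),onz(c,[393,213],.044))
im=cv2.resize(c["pixels"][150:270,180:440],None,fx=3,fy=3,interpolation=cv2.INTER_CUBIC)
p=onz(c,[396,211],.082)[0]
for z,r in((.068,.02),(.044,.046),(.014,.06),(.082,.0075)):
    cv2.polylines(im,[np.round((proj(c,circ(p,z,r))-[180,150]+.5)*3).astype(int)],True,(255,0,0),1)
cv2.polylines(im,[np.round((proj(c,boxpts(best.x,L))-[180,150]+.5)*3).astype(int)],True,(255,255,0),1)
im2=cv2.resize(s["pixels"][170:310,200:400],None,fx=3,fy=3,interpolation=cv2.INTER_CUBIC)
for z,r in((.068,.02),(.044,.046),(.014,.06),(.082,.0075)):
    cv2.polylines(im2,[np.round((proj(s,circ(p,z,r))-[200,170]+.5)*3).astype(int)],True,(255,0,0),1)
cv2.polylines(im2,[np.round((proj(s,boxpts(best.x,L))-[200,170]+.5)*3).astype(int)],True,(255,255,0),1)
cv2.imwrite("pics/t1.png",im[:,:,::-1]);cv2.imwrite("pics/s1.png",im2[:,:,::-1])
E
python3 m.py
```

```text
box [ 0.55917876  0.23011407 -0.1968291 ] -11.277476603658544 153.0 4036
side tab proj [[301.17671522 182.50108071]
 [251.84792103 185.01961838]
 [252.28940758 189.76834384]
 [243.0827484  190.24489503]
 [243.32079244 197.8208378 ]
 [252.98952642 197.30499777]
 [253.5093886  202.90601422]
 [308.8298106  199.88401173]]
[[ 0.56135385 -0.15472374  0.082     ]] [[ 0.56041551 -0.15709692  0.044     ]]
```

View pics/t1.png

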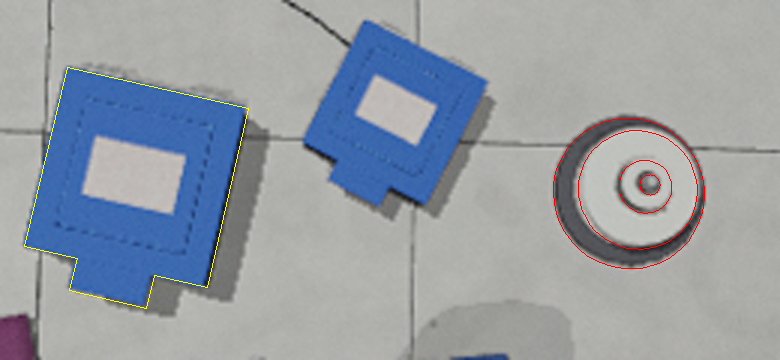

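View pics/s1.png

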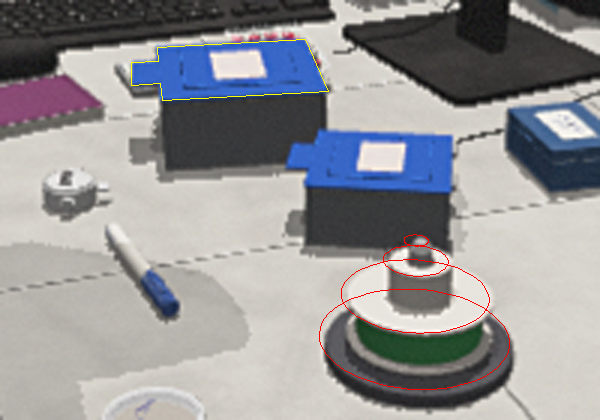

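The top overlay fits the lid and stand within about a pixel. In the side view the lid fits, and the reel overlay sits about 2–3 px high, which is within tolerance for now. Next I plan the lid lift: hook the closed fingers under the tab with the tool tilted forward, then follow the arc.

```bash
cat >> h.py <<'E'
BOX=np.array([.5592,.2301,-.1968]); 
def Rt(h,e):
    h,e=np.radians([h,e]); z=np.array([np.cos(e)*np.cos(h),np.cos(e)*np.sin(h),-np.sin(e)]); y=np.array([np.sin(h),-np.cos(h),0]); return R.from_matrix(np.c_[np.cross(y,z),y,z])
def rel(s,P,h,e):
    "scaled shift, turn from state s to pose"
    R0=R.from_euler('xyz',s["tool_rot"],degrees=True)
    d=R0.inv().apply(np.array(P)-s["position"])/.5; w=np.degrees((R0.inv()*Rt(h,e)).as_rotvec())/90
    return np.round(d,3).tolist(),np.round(w,3).tolist()
def lidtcp(th,h,e,r=.154,t=.009):
    th=np.radians(th); b=[.07-r*np.cos(th),0,.062+r*np.sin(th)]
    return boxpts(BOX,[b])[0]-t*Rt(h,e).as_matrix()[:,0]
E
python3 - <<'E'
from plant import env,viewer
from h import *
c=viewer.camera("top")
print(onz(c,[[262,283],[297,275],[349,271],[157,230],[174,290],[401,288]],.015))
s=env.sense()
print(rel(s,[.36,-.25,.30],5,90))
print(lidtcp(0,0,30), lidtcp(105,0,30))
E
```

```text
[[ 0.38958839  0.14310251  0.015     ]
 [ 0.41058365  0.06103238  0.015     ]
 [ 0.42316887 -0.06141273  0.015     ]
 [ 0.50828702  0.39750015  0.015     ]
 [ 0.36725309  0.35092835  0.015     ]
 [ 0.38635392 -0.1846317   0.015     ]]
([0.562, -0.477, -0.123], [-0.001, -0.0, 0.115])
[0.47232143 0.2465247  0.05420577] [0.66243757 0.20861921 0.20295835]
```

Request:
step_arm:
  steps:
    - [[0.56, -0.48, -0.12], [0, 0, 0.11], -1]
    - [[0.56, -0.48, -0.12], [0, 0, 0.11], -1]
    - [[0.56, -0.48, -0.12], [0, 0, 0.11], -1]
    - [[0.56, -0.48, -0.12], [0, 0, 0.11], -1]
    - [[0.56, -0.48, -0.12], [0, 0, 0.11], -1]
    - [[0.56, -0.48, -0.12], [0, 0, 0.11], -1]
    - [[0.56, -0.48, -0.12], [0, 0, 0.11], -1]
    - [[0.56, -0.48, -0.12], [0, 0, 0.11], -1]

```text
time: 1.05
position: [0.3602, -0.2461, 0.2997]
tool_rot: [180.0, -0.1, 5.6]
wrist_force: [0.1, -0.7, -0.4]
finger_gap: 0.0259
grip_force: 0.0
```

Run:
```python
from plant import env
from h import *
s=env.sense(); print(s["position"],s["tool_rot"],s["joint_pos"])
print(rel(s,[.39,.0,.26],0,60)); print(rel(s,[.38,.12,.25],0,60))
```

```text
[ 0.36020942 -0.24610565  0.29969842] [ 1.79961484e+02 -9.11732376e-02  5.59669749e+00] [-5.00475060e+01 -1.11894255e+01  1.06425729e+02  5.37636569e-02
  8.46804503e+01  3.43508816e+01]
([0.107, -0.484, 0.079], [-0.016, 0.332, 0.061])
([0.111, -0.725, 0.099], [-0.016, 0.332, 0.061])
```

Request:
step_arm:
  steps:
    - [[0.02, -0.09, 0.01], [0, 0.04, 0.01], -1]
    - [[0.04, -0.18, 0.03], [0, 0.09, 0.02], -1]
    - [[0.06, -0.27, 0.04], [-0.01, 0.13, 0.02], -1]
    - [[0.08, -0.36, 0.06], [-0.01, 0.18, 0.03], -1]
    - [[0.09, -0.45, 0.07], [-0.01, 0.22, 0.04], -1]
    - [[0.1, -0.54, 0.08], [-0.01, 0.27, 0.05], -1]
    - [[0.11, -0.63, 0.09], [-0.01, 0.31, 0.06], -1]
    - [[0.11, -0.72, 0.1], [-0.016, 0.333, 0.06], -1]

```text
time: 1.85
position: [0.3793, 0.1102, 0.2493]
tool_rot: [-179.9, -29.9, -0.2]
wrist_force: [0.4, -0.2, -0.5]
finger_gap: 0.0005
grip_force: 0.0
```

Run:
```python
from plant import env
from h import *
s=env.sense(); print(s["position"],s["tool_rot"],s["joint_pos"])
f=boxpts(BOX,[[.07-.22,0,.12]])[0]; print(f,rel(s,f,0,30))
```

```text
[0.37930364 0.11016941 0.24926309] [-179.9034607   -29.92541417   -0.24425713] [ -1.93373669 -40.74154701 135.30878101   1.13936303  55.52587589
  87.89064941]
[0.4120954  0.25942982 0.12      ] ([-0.073, -0.298, 0.257], [0.001, 0.334, -0.002])
```

Run:
```python
from plant import env
from h import *
s=env.sense()
for r,z in((.22,.10),(.22,.037),(.152,.037)):
    f=boxpts(BOX,[[.07-r,0,z]])[0]; f[:2]-=.009*Rt(-11,45).as_matrix()[:2,0]; print(f,rel(s,f,-11,45))
```

```text
[0.40584837 0.26064412 0.1       ] ([-0.104, -0.301, 0.285], [-0.074, 0.167, 0.095])
[0.40584837 0.26064412 0.037     ] ([-0.167, -0.301, 0.394], [-0.074, 0.167, 0.095])
[0.47253578 0.24734793 0.037     ] ([-0.051, -0.274, 0.461], [-0.074, 0.167, 0.095])
```

Request:
step_arm:
  steps:
    - [[-0.02, -0.08, 0.07], [-0.02, 0.04, 0.02], -1]
    - [[-0.05, -0.15, 0.14], [-0.04, 0.08, 0.05], -1]
    - [[-0.08, -0.23, 0.21], [-0.05, 0.12, 0.07], -1]
    - [[-0.104, -0.301, 0.285], [-0.074, 0.167, 0.095], -1]
    - [[-0.104, -0.301, 0.285], [-0.074, 0.167, 0.095], -1]
    - [[-0.13, -0.301, 0.34], [-0.074, 0.167, 0.095], -1]
    - [[-0.167, -0.301, 0.394], [-0.074, 0.167, 0.095], -1]
    - [[-0.167, -0.301, 0.394], [-0.074, 0.167, 0.095], -1]

```text
time: 2.65
position: [0.4121, 0.1874, 0.115]
tool_rot: [179.4, -42.8, -8.5]
wrist_force: [0.1, 0.9, 0.8]
finger_gap: 0.0003
grip_force: 0.0
```

Run:
```python
from plant import env,viewer
from h import *
s=env.sense(); print(s["position"],s["tool_rot"],s["joint_pos"],s["wrist_force"])
f=boxpts(BOX,[[.07-.152,0,.037]])[0]; f[:2]-=.009*Rt(-11,45).as_matrix()[:2,0]; print(rel(s,f,-11,45))
c=viewer.camera("side"); t=viewer.camera("top")
a=cv2.resize(c["pixels"][120:270,180:350],None,fx=3,fy=3); b=cv2.resize(t["pixels"][170:320,190:280],None,fx=3,fy=3)
cv2.imwrite("pics/a2.png",np.hstack([a,b])[:,:,::-1])
```

```text
[0.41207218 0.18743961 0.11498552] [179.38706742 -42.82274188  -8.52368467] [ 24.51037196  -6.73788438 138.27163549 -65.23706362  24.70354266
 178.68595206] [0.07385585 0.92782312 0.80651911]
([-0.031, -0.138, 0.182], [-0.012, 0.024, 0.02])
```

View pics/a2.png

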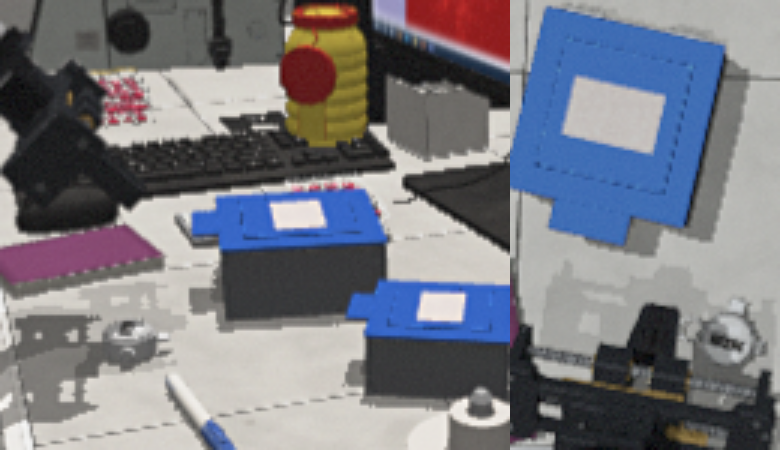

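The picture shows the closed fingers in front of the tab, tab at about (590,220) and fingers at (655,330) in the right half, with nothing touched. Joints 4 and 6 reached their ranges, so I'll use a more radial heading of 15°.

Run:
```python
from plant import env
from h import *
s=env.sense()
for r,z in((.22,.10),(.22,.037),(.155,.037)):
    f=boxpts(BOX,[[.07-r,0,z]])[0]; f[:2]-=.009*Rt(15,45).as_matrix()[:2,0]; print(f,rel(s,f,15,45))
```

```text
[0.40594829 0.2577827  0.1       ] ([-0.048, -0.139, -0.003], [0.19, 0.025, -0.189])
[0.40594829 0.2577827  0.037     ] ([-0.133, -0.14, 0.089], [0.19, 0.025, -0.189])
[0.46969362 0.24507311 0.037     ] ([-0.038, -0.135, 0.177], [0.19, 0.025, -0.189])
```

Request:
step_arm:
  steps:
    - [[-0.01, -0.03, 0], [0.06, 0.01, -0.06], -1]
    - [[-0.02, -0.07, 0], [0.12, 0.02, -0.12], -1]
    - [[-0.03, -0.11, 0], [0.19, 0.025, -0.189], -1]
    - [[-0.048, -0.139, 0], [0.19, 0.025, -0.189], -1]
    - [[-0.09, -0.14, 0.04], [0.19, 0.025, -0.189], -1]
    - [[-0.133, -0.14, 0.089], [0.19, 0.025, -0.189], -1]
    - [[-0.133, -0.14, 0.089], [0.19, 0.025, -0.189], -1]
    - [[-0.133, -0.14, 0.089], [0.19, 0.025, -0.189], -1]

```text
time: 3.55
position: [0.4079, 0.2452, 0.0825]
tool_rot: [-178.8, -42.3, 14.9]
wrist_force: [-0.0, -0.4, 0.1]
finger_gap: 0.0003
grip_force: 0.0
```

Run:
```python
from plant import env
from h import *
s=env.sense(); print(s["position"],s["tool_rot"],s["joint_pos"],s["wrist_force"])
f=boxpts(BOX,[[.07-.155,0,.037]])[0]; f[:2]-=.009*Rt(15,45).as_matrix()[:2,0]; print(rel(s,f,15,45))
```

```text
[0.40788617 0.24523136 0.08254751] [-178.84083526  -42.33395777   14.89582831] [ 1.67415937e+01 -4.22150996e+00  1.41835853e+02 -6.51728917e+01
  9.26404362e-02  1.56537207e+02] [-0.01717872 -0.39477663  0.06619704]
([0.027, 0.035, 0.147], [-0.012, 0.03, -0.001])
```

```bash
cat >> h.py <<'E'
def C2T(r,z,h,e): return boxpts(BOX,[[.07-r,0,z]])[0]-.009*Rt(h,e).as_matrix()[:,0]
E
python3 - <<'E'
from plant import env
from h import *
s=env.sense()
for r,z in((.21,.08),(.20,.032),(.152,.032)): print(C2T(r,z,10,60),rel(s,C2T(r,z,10,60),10,60))
E
```

```text
[0.41422656 0.25612104 0.0755    ] ([0.004, -0.017, 0.023], [-0.045, -0.137, 0.045])
[0.42403353 0.25416572 0.0275    ] ([-0.048, -0.007, 0.106], [-0.045, -0.137, 0.045])
[0.471107   0.24478018 0.0275    ] ([0.016, 0.037, 0.163], [-0.045, -0.137, 0.045])
```

Request:
step_arm:
  steps:
    - [[0, -0.01, 0.01], [-0.02, -0.07, 0.02], -1]
    - [[0, -0.017, 0.02], [-0.045, -0.137, 0.045], -1]
    - [[0, -0.017, 0.023], [-0.045, -0.137, 0.045], -1]
    - [[-0.02, -0.01, 0.06], [-0.045, -0.137, 0.045], -1]
    - [[-0.048, -0.007, 0.106], [-0.045, -0.137, 0.045], -1]
    - [[-0.048, -0.007, 0.106], [-0.045, -0.137, 0.045], -1]
    - [[-0.048, -0.007, 0.106], [-0.045, -0.137, 0.045], -1]
    - [[-0.048, -0.007, 0.106], [-0.045, -0.137, 0.045], -1]

```text
time: 4.35
position: [0.4236, 0.2548, 0.0281]
tool_rot: [180.0, -30.0, 10.1]
wrist_force: [0.1, -0.6, -0.6]
finger_gap: 0.0003
grip_force: 0.0
```

Run:
```python
from plant import env
from h import *
s=env.sense(); print(s["position"],s["tool_rot"],s["joint_pos"],s["wrist_force"])
print(C2T(.2,.032,10,60))
for r,z in((.175,.032),(.152,.032),(.152,.045)): print(rel(s,C2T(r,z,10,60),10,60))
```

```text
[0.42357667 0.25477519 0.0281409 ] [179.97821164 -30.02144169  10.13721504] [ 20.61187298   8.7870563  131.11406432 -26.72358626  11.71852911
 125.33683409] [ 0.08324524 -0.59771551 -0.61147018]
[0.42403353 0.25416572 0.0275    ]
([0.04, 0.02, 0.025], [-0.001, -0.0, 0.001])
([0.077, 0.036, 0.046], [-0.001, -0.0, 0.001])
([0.09, 0.036, 0.024], [-0.001, -0.0, 0.001])
```

Request:
step_arm:
  steps:
    - [[0.02, 0.01, 0.012], [0, 0, 0], -1]
    - [[0.04, 0.02, 0.024], [0, 0, 0], -1]
    - [[0.06, 0.028, 0.036], [0, 0, 0], -1]
    - [[0.077, 0.036, 0.046], [0, 0, 0], -1]
    - [[0.077, 0.036, 0.046], [0, 0, 0], -1]
    - [[0.077, 0.036, 0.046], [0, 0, 0], -1]
    - [[0.077, 0.036, 0.046], [0, 0, 0], -1]
    - [[0.077, 0.036, 0.046], [0, 0, 0], -1]

```text
time: 5.15
position: [0.4691, 0.2448, 0.0268]
tool_rot: [180.0, -29.9, 10.1]
wrist_force: [-5.9, 3.1, -0.1]
finger_gap: 0.0006
grip_force: 2.7
```

Run:
```python
from plant import env
from h import *
s=env.sense(); print(s["position"],s["joint_pos"],s["wrist_force"])
def pr(th,e,r=.152):
    th=np.radians(th); print(np.degrees(th).round(),e,rel(s,C2T(r*np.cos(th),.062+r*np.sin(th),10,e),10,e))
for th,e in zip([-4,0,4,8,12,16,20,24,28,32,36,40,44,48,52,56],[60,60,59,58,57,56,55,54,53,52,51,50,49,48,47,46]): pr(th,e)
```

```text
[0.46910514 0.24475603 0.02678853] [ 16.65345707  12.2538343  126.81704314 -16.34323813  11.68256521
 111.66811043] [-5.85362375  3.08479605 -0.06775102]
-4.0 60 ([0.024, 0.001, -0.033], [-0.0, 0.001, 0.001])
0.0 60 ([0.034, 0.001, -0.051], [-0.0, 0.001, 0.001])
4.0 59 ([0.045, 0.001, -0.069], [-0.0, 0.013, 0.001])
8.0 58 ([0.057, 0.002, -0.086], [-0.0, 0.024, 0.001])
12.0 57 ([0.071, 0.003, -0.102], [-0.001, 0.035, 0.001])
16.0 56 ([0.085, 0.005, -0.117], [-0.001, 0.046, 0.001])
20.0 55 ([0.101, 0.007, -0.131], [-0.001, 0.057, 0.001])
24.0 54 ([0.117, 0.01, -0.144], [-0.001, 0.068, 0.001])
28.0 53 ([0.134, 0.014, -0.156], [-0.001, 0.079, 0.001])
32.0 52 ([0.152, 0.018, -0.167], [-0.001, 0.09, 0.001])
36.0 51 ([0.17, 0.022, -0.177], [-0.001, 0.101, 0.001])
40.0 50 ([0.189, 0.027, -0.185], [-0.001, 0.113, 0.001])
44.0 49 ([0.208, 0.032, -0.191], [-0.001, 0.124, 0.001])
48.0 48 ([0.228, 0.038, -0.197], [-0.001, 0.135, 0.001])
52.0 47 ([0.248, 0.043, -0.201], [-0.001, 0.146, 0.001])
56.0 46 ([0.268, 0.05, -0.203], [-0.001, 0.157, 0.001])
```

Request:
step_arm:
  steps:
    - [[0.008, 0, -0.02], [0, 0, 0], -1]
    - [[0.018, 0, -0.035], [0, 0, 0], -1]
    - [[0.03, 0, -0.055], [0, 0, 0], -1]
    - [[0.042, 0, -0.071], [0, 0.01, 0], -1]
    - [[0.055, 0.002, -0.087], [0, 0.024, 0], -1]
    - [[0.069, 0.003, -0.103], [0, 0.035, 0], -1]
    - [[0.084, 0.005, -0.117], [0, 0.046, 0], -1]
    - [[0.1, 0.007, -0.131], [0, 0.057, 0], -1]

```text
time: 5.95
position: [0.4819, 0.2432, 0.1088]
tool_rot: [180.0, -35.2, 10.1]
wrist_force: [-0.4, -0.0, -0.4]
finger_gap: 0.0002
grip_force: 0.2
```

Run:
```python
from plant import env,viewer
from h import *
s=env.sense(); print(s["position"],s["joint_pos"],s["wrist_force"])
def pr(th,e,r=.152):
    th=np.radians(th); print(np.degrees(th).round(),e,rel(s,C2T(r*np.cos(th),.062+r*np.sin(th),10,e),10,e))
for th,e in zip(range(24,76,6),range(54,30,-2)): pr(th,e)
c=viewer.camera("side"); t=viewer.camera("top")
a=cv2.resize(c["pixels"][120:270,180:350],None,fx=3,fy=3); b=cv2.resize(t["pixels"][170:320,190:280],None,fx=3,fy=3)
cv2.imwrite("pics/a3.png",np.hstack([a,b])[:,:,::-1])
```

```text
[0.4819228  0.2431963  0.10882661] [ 16.26165914   0.52488062 128.12032678 -12.4187366   16.73113578
 106.93429232] [-0.44187884 -0.03389367 -0.43474352]
24.0 54 ([0.015, 0.003, -0.013], [-0.001, 0.009, 0.001])
30.0 52 ([0.042, 0.008, -0.028], [-0.001, 0.032, 0.001])
36.0 50 ([0.071, 0.014, -0.04], [-0.001, 0.054, 0.001])
42.0 48 ([0.101, 0.022, -0.049], [-0.001, 0.076, 0.001])
48.0 46 ([0.131, 0.03, -0.054], [-0.001, 0.098, 0.001])
54.0 44 ([0.161, 0.039, -0.057], [-0.001, 0.121, 0.001])
60.0 42 ([0.192, 0.049, -0.056], [-0.001, 0.143, 0.001])
66.0 40 ([0.222, 0.059, -0.052], [-0.001, 0.165, 0.001])
72.0 38 ([0.251, 0.07, -0.045], [-0.001, 0.187, 0.001])
```

View pics/a3.png

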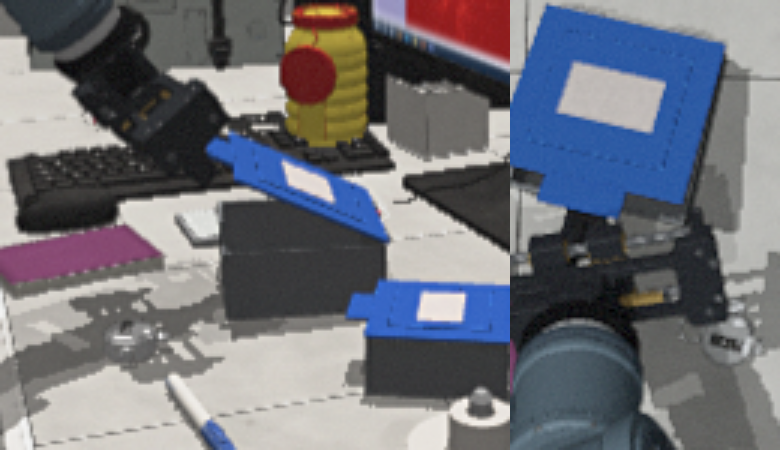

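The lid is up at about 30° with the tab at (225,150) in the left half, resting on the fingers. I'll continue along the arc.

Request:
step_arm:
  steps:
    - [[0.015, 0.003, -0.013], [0, 0.009, 0], -1]
    - [[0.042, 0.008, -0.028], [0, 0.032, 0], -1]
    - [[0.071, 0.014, -0.04], [0, 0.054, 0], -1]
    - [[0.101, 0.022, -0.049], [0, 0.076, 0], -1]
    - [[0.131, 0.03, -0.054], [0, 0.098, 0], -1]
    - [[0.161, 0.039, -0.057], [0, 0.121, 0], -1]
    - [[0.192, 0.049, -0.056], [0, 0.143, 0], -1]
    - [[0.222, 0.059, -0.052], [0, 0.165, 0], -1]

```text
time: 6.85
position: [0.563, 0.2272, 0.1945]
tool_rot: [180.0, -50.1, 10.1]
wrist_force: [-0.4, 1.2, 0.0]
finger_gap: 0.0004
grip_force: 0.2
```

Run:
```python
from plant import env,viewer
from h import *
s=env.sense(); print(s["position"],s["joint_pos"],s["wrist_force"])
def pr(th,e,r=.152):
    th=np.radians(th); print(np.degrees(th).round(),e,rel(s,C2T(r*np.cos(th),.062+r*np.sin(th),10,e),10,e))
for th in range(70,112,5): pr(th,40)
```

```text
[0.56304465 0.22716128 0.19448948] [ 11.26781194  -2.98087209 126.7277174   -8.62838888   6.18382477
  99.31229513] [-0.38248401  1.2012183   0.02193079]
70.0 40 ([0.015, 0.006, 0.007], [-0.001, -0.002, 0.001])
75.0 40 ([0.036, 0.015, 0.02], [-0.001, -0.002, 0.001])
80.0 40 ([0.056, 0.025, 0.035], [-0.001, -0.002, 0.001])
85.0 40 ([0.075, 0.034, 0.052], [-0.001, -0.002, 0.001])
90.0 40 ([0.091, 0.044, 0.07], [-0.001, -0.002, 0.001])
95.0 40 ([0.106, 0.054, 0.09], [-0.001, -0.002, 0.001])
100.0 40 ([0.119, 0.063, 0.111], [-0.001, -0.002, 0.001])
105.0 40 ([0.13, 0.073, 0.133], [-0.001, -0.002, 0.001])
110.0 40 ([0.139, 0.082, 0.156], [-0.001, -0.002, 0.001])
```

Request:
step_arm:
  steps:
    - [[0.015, 0.006, 0.007], [0, 0, 0], -1]
    - [[0.036, 0.015, 0.02], [0, 0, 0], -1]
    - [[0.056, 0.025, 0.035], [0, 0, 0], -1]
    - [[0.075, 0.034, 0.052], [0, 0, 0], -1]
    - [[0.091, 0.044, 0.07], [0, 0, 0], -1]
    - [[0.106, 0.054, 0.09], [0, 0, 0], -1]
    - [[0.119, 0.063, 0.111], [0, 0, 0], -1]
    - [[0.13, 0.073, 0.133], [0, 0, 0], -1]

```text
time: 7.65
position: [0.661, 0.2071, 0.201]
tool_rot: [179.9, -50.1, 10.1]
wrist_force: [0.1, -0.1, 0.7]
finger_gap: 0.0003
grip_force: 0.0
```

Run:
```python
from plant import env,viewer
from h import *
s=env.sense(); print(s["position"],s["joint_pos"],s["wrist_force"])
P=[.56,-.155,.22]; print(rel(s,[.50,.05,.26],0,90),rel(s,[.54,.2,.28],10,60),rel(s,[.44,.1,.28],0,80))
c=viewer.camera("side"); t=viewer.camera("top")
a=cv2.resize(c["pixels"][100:310,180:400],None,fx=2,fy=2); b=cv2.resize(t["pixels"][100:310,170:340],None,fx=2,fy=2)
cv2.imwrite("pics/a4.png",np.hstack([a,b])[:,:,::-1])
```

```text
[0.66099163 0.2070772  0.20098638] [  6.31404851   6.88180356 115.46655998  20.32521067   8.14409407
  67.41431497] [ 0.07427561 -0.14966865  0.68766181]
([-0.148, 0.253, -0.361], [-0.048, -0.555, 0.105]) ([-0.033, -0.028, -0.286], [0.0, -0.223, 0.001]) ([-0.182, 0.134, -0.464], [-0.056, -0.444, 0.099])
```

View pics/a4.png

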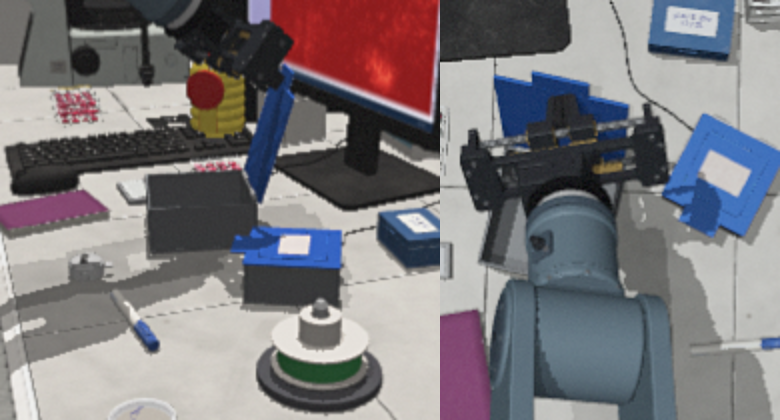

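The lid is open and leaning back, its edge running from about (285,75) to (262,195) in the left half. The reel is still on its spindle at (320,345). I'll retract next.

Request:
step_arm:
  steps:
    - [[-0.01, -0.01, -0.08], [0, -0.03, 0], -1]
    - [[-0.02, -0.02, -0.17], [0, -0.1, 0], -1]
    - [[-0.03, -0.02, -0.25], [0, -0.18, 0], -1]
    - [[-0.07, 0.02, -0.31], [-0.01, -0.25, 0.02], 1]
    - [[-0.11, 0.06, -0.37], [-0.03, -0.33, 0.05], 1]
    - [[-0.15, 0.1, -0.43], [-0.05, -0.41, 0.08], 1]
    - [[-0.182, 0.134, -0.464], [-0.056, -0.444, 0.099], 1]
    - [[-0.182, 0.134, -0.464], [-0.056, -0.444, 0.099], 1]

```text
time: 8.55
position: [0.4384, 0.0987, 0.2804]
tool_rot: [180.0, -9.9, -0.1]
wrist_force: [-0.4, 0.4, 0.2]
finger_gap: 0.0382
grip_force: 0.0
```

Run:
```python
from plant import env,viewer
from h import *
s=env.sense(); print(s["position"],s["joint_pos"],s["wrist_force"])
print(rel(s,[.5606,-.156,.20],0,90))
# reel refine: joint fit to side+top via foot & white flange, edges
from scipy.optimize import minimize
t=viewer.camera("top"); c=viewer.camera("side")
def circ(p,z,r):
    a=np.linspace(0,2*np.pi,72)[:-1]; return np.c_[p[0]+r*np.cos(a),p[1]+r*np.sin(a),0*a+z]
def score(cam,p):
    g=cv2.GaussianBlur(cv2.cvtColor(cam["pixels"],cv2.COLOR_RGB2GRAY),(0,0),.7).astype(np.float32); v=0
    def smp(q): return cv2.remap(g,q[None].astype(np.float32)[...,0],q[None].astype(np.float32)[...,1],1)[0]
    for z,r in((.044,.046),):
        v+=np.mean(smp(proj(cam,circ(p,z,r-.0025)))-smp(proj(cam,circ(p,z,r+.0025))))
    return v
for nm,cams in(("top",[t]),("side",[c]),("both",[t,c])):
    X=[(sum(score(k,(x,y)) for k in cams),x,y) for x in np.arange(.545,.576,.001) for y in np.arange(-.172,-.144,.001)]
    print(nm,max(X))
```

```text
[0.43839626 0.09868065 0.28042987] [ -2.81457017 -16.00780977 112.98346129   0.43992308  73.12375291
  87.22641946] [-0.37963236  0.3576842   0.24012762]
([0.214, 0.509, 0.201], [0.001, -0.11, -0.001])
top (np.float32(75.92494), np.float64(0.5640000000000001), np.float64(-0.15599999999999997))
side (np.float32(45.25238), np.float64(0.5640000000000001), np.float64(-0.15699999999999997))
both (np.float32(118.76866), np.float64(0.5640000000000001), np.float64(-0.15599999999999997))
```

Request:
step_arm:
  steps:
    - [[0.03, 0.08, 0], [0, -0.03, 0], 1]
    - [[0.06, 0.16, 0], [0, -0.06, 0], 1]
    - [[0.1, 0.24, 0.02], [0, -0.11, 0], 1]
    - [[0.14, 0.32, 0.06], [0, -0.11, 0], 1]
    - [[0.18, 0.4, 0.11], [0, -0.11, 0], 1]
    - [[0.21, 0.48, 0.16], [0, -0.11, 0], 1]
    - [[0.219, 0.509, 0.2], [0, -0.11, 0], 1]
    - [[0.219, 0.509, 0.2], [0, -0.11, 0], 1]

```text
time: 9.45
position: [0.5634, -0.1545, 0.1955]
tool_rot: [-179.8, 0.3, -0.0]
wrist_force: [-0.5, -0.2, -0.8]
finger_gap: 0.0884
grip_force: 0.0
```

Run:
```python
from plant import env,viewer
from h import *
s=env.sense(); print(s["position"],s["tool_rot"],s["joint_pos"],s["finger_gap"])
for z in(.1,.048): print(rel(s,[.563,-.1565,z],0,90))
c=viewer.camera("side"); t=viewer.camera("top")
a=cv2.resize(c["pixels"][150:310,260:420],None,fx=2.5,fy=2.5); b=cv2.resize(t["pixels"][130:290,320:480],None,fx=2.5,fy=2.5)
cv2.imwrite("pics/a5.png",np.hstack([a,b])[:,:,::-1])
```

```text
[ 0.56339253 -0.15447442  0.19552853] [-1.79837506e+02  3.19171178e-01 -3.20041666e-02] [-2.69663979e+01  1.40962297e+01  9.28080182e+01  3.06112229e-04
  7.34539058e+01  6.30659707e+01] 0.08840545767637474
([0.0, 0.005, 0.191], [-0.002, 0.004, -0.0])
([0.001, 0.005, 0.295], [-0.002, 0.004, -0.0])
```

View pics/a5.png

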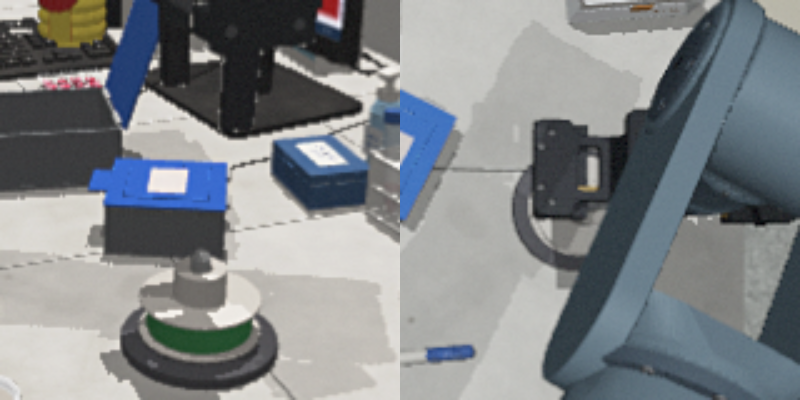

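The open fingers are above the reel: collar at (200,280), fingertips at (175,80) and (238,125) in the left half. I'll go down and grip the collar.

Request:
step_arm:
  steps:
    - [[0, 0.005, 0.06], [0, 0, 0], 1]
    - [[0, 0.005, 0.12], [0, 0, 0], 1]
    - [[0, 0.005, 0.18], [0, 0, 0], 1]
    - [[0, 0.005, 0.22], [0, 0, 0], 1]
    - [[0, 0.005, 0.26], [0, 0, 0], 1]
    - [[0, 0.005, 0.285], [0, 0, 0], 1]
    - [[0, 0.005, 0.295], [0, 0, 0], 1]
    - [[0, 0.005, 0.295], [0, 0, 0], 1]

```text
time: 10.35
position: [0.5642, -0.1554, 0.0527]
tool_rot: [-180.0, 0.0, 0.1]
wrist_force: [-0.5, 0.3, -0.7]
finger_gap: 0.0879
grip_force: 0.0
```

Request:
step_arm:
  steps:
    - [[0, 0, 0], [0, 0, 0], -0.05]
    - [[0, 0, 0], [0, 0, 0], -0.15]
    - [[0, 0, 0], [0, 0, 0], -0.3]
    - [[0, 0, 0], [0, 0, 0], -1]
    - [[0, 0, 0], [0, 0, 0], -1]
    - [[0, 0, 0], [0, 0, 0], -1]
    - [[0, 0, 0], [0, 0, 0], -1]
    - [[0, 0, 0], [0, 0, 0], -1]
  force: 20

```text
time: 11.15
position: [0.564, -0.1562, 0.0523]
tool_rot: [-180.0, 0.0, 0.1]
wrist_force: [-0.1, -0.5, 0.6]
finger_gap: 0.0394
grip_force: 20.0
```

Request:
step_arm:
  steps:
    - [[0, 0, 0], [0, 0, 0], 0.1]
    - [[0, 0, 0], [0, 0, 0], 0.1]
    - [[0, 0, 0.01], [0, 0, 0], 0.1]
    - [[0, 0, 0.01], [0, 0, 0], -1]
    - [[0, 0, 0.01], [0, 0, 0], -1]
    - [[0, 0, 0.01], [0, 0, 0], -1]
    - [[0, 0, 0.01], [0, 0, 0], -1]
    - [[0, 0, 0.01], [0, 0, 0], -1]
  force: 25

```text
time: 11.95
position: [0.5639, -0.156, 0.0472]
tool_rot: [-179.9, 0.1, 0.1]
wrist_force: [-0.8, 0.8, -2.2]
finger_gap: 0.0397
grip_force: 25.0
```

Request:
step_arm:
  steps:
    - [[0, 0, -0.01], [0, 0, 0], -1]
    - [[0, 0, -0.03], [0, 0, 0], -1]
    - [[0, 0, -0.06], [0, 0, 0], -1]
    - [[0, 0, -0.1], [0, 0, 0], -1]
    - [[0, 0, -0.14], [0, 0, 0], -1]
    - [[0, 0, -0.18], [0, 0, 0], -1]
    - [[0, 0, -0.22], [0, 0, 0], -1]
    - [[0, 0, -0.26], [0, 0, 0], -1]

```text
time: 12.75
position: [0.5643, -0.1563, 0.1798]
tool_rot: [-180.0, -0.0, 0.1]
wrist_force: [-1.1, -0.7, -1.7]
finger_gap: 0.0398
grip_force: 25.0
```

Run:
```python
from plant import env,viewer
from h import *
s=env.sense(); print(s["position"],s["tool_rot"],s["joint_pos"],s["finger_gap"],s["wrist_force"])
print(rel(s,[.563,-.1565,.25],0,90),rel(s,[.54,.05,.27],-5,90),rel(s,[.553,.231,.25],-11.3,90))
c=viewer.camera("side"); t=viewer.camera("top")
a=cv2.resize(c["pixels"][100:310,210:420],None,fx=2.5,fy=2.5)
cv2.imwrite("pics/a6.png",a[:,:,::-1])
```

```text
[ 0.5643205  -0.1563153   0.17984385] [-1.79993018e+02 -4.74522992e-02  8.21159746e-02] [-2.71032131e+01  1.49642224e+01  9.36709962e+01  2.94402099e-02
  7.13257632e+01  6.28052512e+01] 0.039795602057525296 [-1.0627665  -0.65501765 -1.65654571]
([-0.003, 0.0, -0.14], [-0.0, -0.001, 0.001]) ([-0.048, -0.413, -0.18], [-0.0, -0.001, 0.056]) ([-0.021, -0.775, -0.14], [-0.0, -0.001, 0.126])
```

View pics/a6.png

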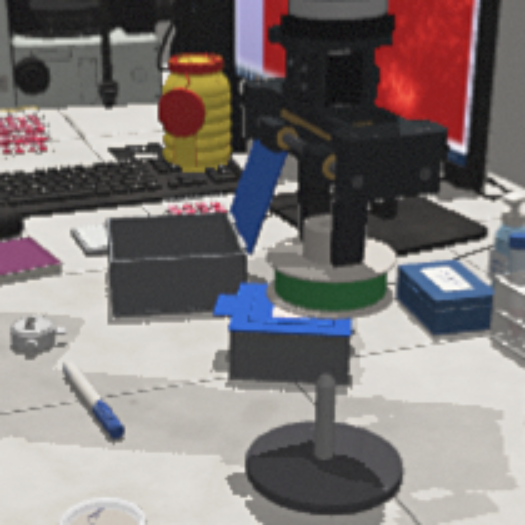

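The reel is held level, flange at about (333,285), clear of the spindle. The stand is upright at (323,465) and the lid is still open. I'll carry it over to the box.

Request:
step_arm:
  steps:
    - [[0, -0.02, -0.05], [0, 0, 0.01], -1]
    - [[-0.01, -0.06, -0.1], [0, 0, 0.02], -1]
    - [[-0.02, -0.12, -0.13], [0, 0, 0.03], -1]
    - [[-0.03, -0.19, -0.14], [0, 0, 0.04], -1]
    - [[-0.03, -0.26, -0.14], [0, 0, 0.05], -1]
    - [[-0.03, -0.33, -0.14], [0, 0, 0.06], -1]
    - [[-0.03, -0.4, -0.14], [0, 0, 0.07], -1]
    - [[-0.03, -0.46, -0.14], [0, 0, 0.08], -1]

```text
time: 13.65
position: [0.5482, 0.0755, 0.2472]
tool_rot: [-179.9, 0.1, -7.1]
wrist_force: [0.3, -0.7, -1.4]
finger_gap: 0.0394
grip_force: 25.0
```

Run:
```python
from plant import env,viewer
from h import *
s=env.sense(); print(s["position"],s["tool_rot"],s["joint_pos"],s["finger_gap"])
print(rel(s,[.557,.2305,.23],-11.3,90))
```

```text
[0.54820933 0.07547795 0.24721739] [-1.79940037e+02  7.02780407e-02 -7.12959200e+00] [-4.48791265e+00  7.21735161e+00  9.46452019e+01  6.45007928e-02
  7.82048934e+01  9.26284942e+01] 0.03943355287073306
([-0.021, -0.31, 0.035], [-0.001, 0.001, 0.046])
```

Request:
step_arm:
  steps:
    - [[0, -0.05, 0], [0, 0, 0.01], -1]
    - [[-0.01, -0.11, 0], [0, 0, 0.02], -1]
    - [[-0.01, -0.17, 0], [0, 0, 0.03], -1]
    - [[-0.02, -0.23, 0.01], [0, 0, 0.046], -1]
    - [[-0.021, -0.28, 0.02], [0, 0, 0.046], -1]
    - [[-0.021, -0.31, 0.035], [0, 0, 0.046], -1]
    - [[-0.021, -0.31, 0.035], [0, 0, 0.046], -1]
    - [[-0.021, -0.31, 0.035], [0, 0, 0.046], -1]

```text
time: 14.45
position: [0.5573, 0.2283, 0.2295]
tool_rot: [180.0, 0.1, -11.2]
wrist_force: [0.1, 0.1, -2.3]
finger_gap: 0.0397
grip_force: 25.0
```

Run:
```python
from plant import env,viewer
from h import *
s=env.sense(); print(s["position"],s["tool_rot"],s["joint_pos"],s["finger_gap"],s["wrist_force"])
print(rel(s,[.557,.2305,.037],-11.3,90))
c=viewer.camera("side"); t=viewer.camera("top")
a=cv2.resize(c["pixels"][80:290,180:360],None,fx=2.2,fy=2.2); b=cv2.resize(t["pixels"][100:310,150:330],None,fx=2.2,fy=2.2)
cv2.imwrite("pics/a7.png",np.hstack([a,b])[:,:,::-1])
```

```text
[0.55731457 0.22828765 0.22951848] [ 1.79985067e+02  1.10581139e-01 -1.12393931e+01] [1.09806510e+01 1.43048534e+01 8.84547607e+01 2.86902899e-02
 7.73484038e+01 1.12213719e+02] 0.03972311302525261 [ 0.05920971  0.09898419 -2.33946516]
([-0.001, -0.004, 0.385], [0.0, 0.001, 0.001])
```

View pics/a7.png

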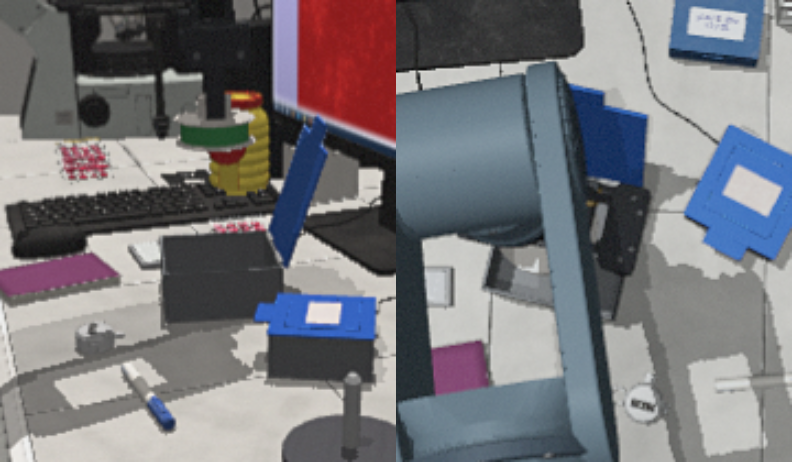

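The reel hangs over the open box, level at (213,135) in the left half, and the lid is open. I'll lower it next.

Request:
step_arm:
  steps:
    - [[0, -0.004, 0.04], [0, 0, 0], -1]
    - [[0, -0.004, 0.09], [0, 0, 0], -1]
    - [[0, -0.004, 0.14], [0, 0, 0], -1]
    - [[0, -0.004, 0.19], [0, 0, 0], -1]
    - [[0, -0.004, 0.24], [0, 0, 0], -1]
    - [[0, -0.004, 0.29], [0, 0, 0], -1]
    - [[0, -0.004, 0.33], [0, 0, 0], -1]
    - [[0, -0.004, 0.35], [0, 0, 0], -1]

```text
time: 15.35
position: [0.5571, 0.2296, 0.0536]
tool_rot: [180.0, 0.2, -11.3]
wrist_force: [0.4, 0.2, -2.7]
finger_gap: 0.0393
grip_force: 25.0
```

Request:
step_arm:
  steps:
    - [[0, 0, 0.004], [0, 0, 0], -1]
    - [[0, 0, 0.008], [0, 0, 0], -1]
    - [[0, 0, 0.012], [0, 0, 0], -1]
    - [[0, 0, 0.016], [0, 0, 0], -1]
    - [[0, 0, 0.02], [0, 0, 0], -1]
    - [[0, 0, 0.024], [0, 0, 0], -1]
    - [[0, 0, 0.026], [0, 0, 0], -1]
    - [[0, 0, 0.026], [0, 0, 0], -1]

```text
time: 16.15
position: [0.5577, 0.231, 0.042]
tool_rot: [-180.0, 0.1, -11.3]
wrist_force: [-0.1, -0.4, -2.4]
finger_gap: 0.039
grip_force: 25.0
```

Request:
step_arm:
  steps:
    - [[0, 0, 0.002], [0, 0, 0], -1]
    - [[0, 0, 0.004], [0, 0, 0], -1]
    - [[0, 0, 0.006], [0, 0, 0], -1]
    - [[0, 0, 0.008], [0, 0, 0], -1]
    - [[0, 0, 0.009], [0, 0, 0], -1]
    - [[0, 0, 0.01], [0, 0, 0], -1]
    - [[0, 0, 0.01], [0, 0, 0], -1]
    - [[0, 0, 0.01], [0, 0, 0], -1]

```text
time: 16.95
position: [0.5579, 0.231, 0.0372]
tool_rot: [-180.0, 0.1, -11.3]
wrist_force: [-0.5, -0.1, -2.1]
finger_gap: 0.0397
grip_force: 25.0
```

Request:
step_arm:
  steps:
    - [[0, 0, 0.001], [0, 0, 0], -1]
    - [[0, 0, 0.002], [0, 0, 0], -1]
    - [[0, 0, 0.003], [0, 0, 0], -1]
    - [[0, 0, 0.004], [0, 0, 0], -1]
    - [[0, 0, 0.004], [0, 0, 0], -1]
    - [[0, 0, 0.004], [0, 0, 0], -1]
    - [[0, 0, 0.004], [0, 0, 0], -1]
    - [[0, 0, 0.004], [0, 0, 0], -1]

```text
time: 17.75
position: [0.558, 0.2308, 0.0365]
tool_rot: [-180.0, 0.0, -11.3]
wrist_force: [-4.8, -3.0, 9.2]
finger_gap: 0.0393
grip_force: 25.0
```

The reel is on the floor, with the wrist force up to +9 N. I'll release part-way and withdraw.

Request:
step_arm:
  steps:
    - [[0, 0, 0], [0, 0, 0], 0]
    - [[0, 0, 0], [0, 0, 0], 0.2]
    - [[0, 0, 0], [0, 0, 0], 0.3]
    - [[0, 0, 0], [0, 0, 0], 0.3]
    - [[0, 0, -0.02], [0, 0, 0], 0.3]
    - [[0, 0, -0.06], [0, 0, 0], 0.3]
    - [[0, 0, -0.12], [0, 0, 0], 0.3]
    - [[0, 0, -0.2], [0, 0, 0], 0.3]

```text
time: 18.55
position: [0.5566, 0.2306, 0.1351]
tool_rot: [180.0, 0.2, -11.3]
wrist_force: [0.5, -0.0, -0.1]
finger_gap: 0.0571
grip_force: 0.0
```

Request:
step_arm:
  steps:
    - [[0, 0, -0.08], [0, 0, 0], 0.3]
    - [[-0.02, 0, -0.16], [0, 0, 0], 0.3]
    - [[-0.04, 0.05, -0.24], [0, 0, 0], 0.3]
    - [[-0.06, 0.12, -0.32], [0, 0, 0], 0.3]
    - [[-0.1, 0.2, -0.34], [0, 0, 0], 0.3]
    - [[-0.12, 0.28, -0.34], [0, 0, 0], 0.3]
    - [[-0.14, 0.36, -0.34], [0, 0, 0], 0.3]
    - [[-0.14, 0.4, -0.34], [0, 0, 0], 0.3]

```text
time: 19.35
position: [0.4488, 0.0464, 0.3061]
tool_rot: [-180.0, -0.0, -11.3]
wrist_force: [0.1, -0.7, 0.5]
finger_gap: 0.0572
grip_force: 0.0
```

Run:
```python
from plant import env,viewer
from h import *
s=env.sense(); print(s["time"],s["position"],s["wrist_force"],s["finger_gap"])
c=viewer.camera("side"); t=viewer.camera("top")
a=cv2.resize(c["pixels"][100:310,200:380],None,fx=2.2,fy=2.2); b=cv2.resize(t["pixels"][100:310,170:350],None,fx=2.2,fy=2.2)
cv2.imwrite("pics/a8.png",np.hstack([a,b])[:,:,::-1])
```

```text
19.35 [0.44881669 0.0464151  0.30613237] [ 0.07469919 -0.65499431  0.54333536] 0.057240246411648314
```

View pics/a8.png

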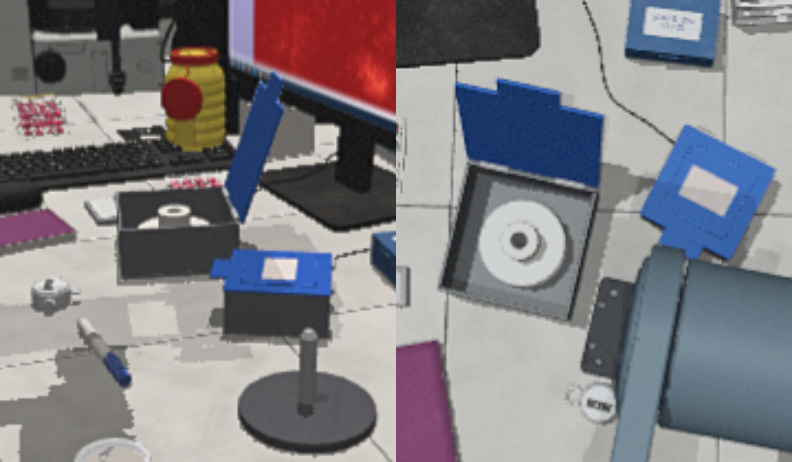

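The reel lies flat and central in the box, collar up at (522,242) in the right half. The lid is open, the stand is upright at (308,400), and the bystanders are undisturbed.

```bash
python3 -c "
from plant import job
print(job.sign_off())"
```

```text
the job is handed in; nothing more can be done
None
```

I handed the job in at about 19.4 s of the 69 s limit, but `job.sign_off()` gave no verdict; the last pictures show the lid open on its stop, the reel flat and collar-up in the box, the stand upright in place, and the bystanders undisturbed.

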